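Fetch the pipe tee from behind its tin

ROBOT

A 6-joint arm with a two-finger parallel gripper is mounted at the origin on the work surface. World frame = base frame: x ahead of the robot, y to its left, z up, the work surface at z = 0. Lengths are in mm, angles in rad, forces in N, time in s.
With the tool pointing down it reaches from about 275 to 975 mm from the base axis. Payload 8.4 kg.
Tool frame: the origin (TCP) lies on the centre line of the jaws, within the pads' length; the fingertips stand 8 mm ahead of it and the grasp point (between the pads) lies 11 mm behind it; z points along the fingers, y is the line along which they close (so a half turn about z gives the same grasp; the last joint's range is limited). The gripper opens to 92 mm and grips with 3 to 60 N. Pads are 20 mm wide; open, the fingers measure 128 mm over their backs; the gripper's body (75 mm by 189 mm) begins 69 mm behind the grasp point.
Start: joints at [1.273, 0.353, 1.633, -0, 1.155, -0.002], TCP at [182.189, 597.859, 222.583] pointing down, gripper open.
Joint ranges: [-2.63, 2.63], [-0.92, 2.1], [0.06, 2.66], [-1.3, 4.44], [0, 2.69], [-3.02, 3.02]. Speed limits (rad/s): [2.22, 2.22, 2.79, 3.14, 3.14, 3.14].

INTERFACE

Orientations are given as a unit quaternion [x, y, z, w].
In Python, from bench import ctrl gives the robot as it stands.
- The arm moves only by the shell command python3 -m crank 'ROWS' [OPENING] [FORCE]. ROWS is a JSON object of lists of equal length, an entry for each row: "slide": the shift along the tool's x, y, z in mm, a list of three; "yaw": the turn about the tool's z in degrees. In form: {"slide": [[x, y, z], ...], "yaw": [yaw, ...]}. A call has 1 to 12 rows; each row shifts and turns the commanded pose from where the row before left it, along the tool's axes as they then stand; what a row does not reach is not made up. A row lasts 1/8 s, in which the tool goes at most 62.5 mm and 10.7 degrees, less where a joint would pass 70% of its speed; a pose out of reach is approached as far as the arm can. A call is refused whole if a number of a shift passes 62.5 or a number of a turn 10.7, either way. A call with a gripper value outside its range is refused whole. OPENING is the gripper command: -1 is fully open, 1 is shut, values between are in proportion, set as the call begins (- or left out, the last holds). The fingers move at their own pace and stop on an object; FORCE is the grip in N (left out, the last holds). Time passes only in rows, so rows that do not move let the fingers close. It gives the time, the measured TCP pose, the force, the opening and the grip force at its end, in the units of the state.
- ctrl.sense(): the state, without advancing time (a new reading comes with each control period).
- ctrl.grab_frame(name): name is "side" or "top"; returns a dict with "color" (480x640x3 uint8, blue, green, red), "fx", "fy", "cx", "cy" (pixels), "position" and "orientation" of the camera in the world. Camera axes: x right, y down, z forward; pixel columns grow to the right and rows downward; lengths in mm; the calibration is good to about 2 mm. A picture is of the moment at which its call begins. There is no depth.
- ctrl.sign_off(): hands the job in; it is judged then, once.
The state is a dict: "time": time; "qpos": joint angles; "qd": joint speeds; "joint_efforts": joint torques, N m; "position": TCP position; "tcp_rot": TCP orientation; "contact_force": force on the tool from outside, world axes, zero at the start; "moment": the same for the moment, N m; "opening": finger opening in mm; "gripper_force": force on a finger pad.
Only numpy, scipy, OpenCV 4.12 (cv2) and the standard library are available. Lean on these libraries where they do the work, as an engineer would, in place of code of your own. Each camera call takes 0.05 s, during which the arm holds its last target. There are 200 camera calls.

TASK

The white pipe tee stands in one bay of the low plywood tray, behind a tin. Stand that tin on the black rubber mat, then take the tee out and stand it upright on its stem in the aluminium pan, and finally stand the tin back where it was in its bay. Leave the other tin, the straight coupling behind it and everything else on the table where they are.

Things in the scene. Friction and masses are not known exactly. Their poses are not given: they have to be found in the camera images.
- bays: fixed low plywood tray, 220 (x) by 284 (y) mm: two bays along x, 130 mm wide, centre lines at y = +69 and -69 mm. Floor 6 mm thick; sides, divider and back wall (+x) 8 mm thick, 40 mm high; front lip (-x, robot side) 14 mm high. In each bay a tin at about x = -33 mm and close behind it (no room for a finger between) a white fitting at about x = +32 mm. Origin: centre of underside
- round_tin: round steel tin with a grey plastic lid and a paper band, 60 mm diameter, 125 mm high, about 0.35 kg; stands in the front of either bay. Origin: centre of its underside; z up
- square_tin: square grey metal tin, 56 by 56 mm, 112 mm high, with a black screw cap 28 mm in diameter and 14 mm high on top and a paper band, about 0.35 kg; stands in the front of either bay, its sides within 0.1 rad of parallel to the bay walls; x and y square to its faces. Origin: centre of its underside; z up
- tee: white plastic pipe tee, about 0.12 kg, standing as a T on its stem: stem 48 mm diameter with a 54 mm rim at its foot; crossbar along y, 90 mm long, its axis 56 mm above the foot, 48 mm diameter over the middle 50 mm and 54 mm at its ends; 83 mm high in all. Stands behind a tin in either bay, crossbar across the bay. Origin: centre of the stem's foot; z up
- mat: black rubber mat fixed to the table, 150 by 150 mm, 3 mm thick. Origin: centre of its underside
- pan: shallow aluminium pan fixed to the table, 220 (x) by 170 (y) mm, wall and floor 4 mm thick, 25 mm high. The pan and the mat lie side by side to the right of the plywood tray, in either order. A pipe cap lies in its far (+x) end; the rest is free. Origin: centre of its underside
- coupling: white straight pipe coupling, upright tube 54 mm diameter, 75 mm high, behind the other tin; leave alone. Origin: centre of its underside
- pipe_cap: white pipe cap 44 mm diameter, 30 mm high, in the far end of the pan; leave alone. Origin: centre of its underside
- timer: white round dial timer 80 mm diameter, 46 mm high, on the far side of the table; leave alone. Origin: centre of its underside
- tub: white plastic tub 130 mm diameter, 110 mm high, on the far side of the table; leave alone. Origin: centre of its underside
- screwdriver: screwdriver with a red handle lying near the robot; leave alone. Origin: underside, near its middle
- scraper: scraper with a dark wooden handle lying near the robot; leave alone. Origin: underside, near its middle
- wrench: steel wrench lying on the far side; leave alone. Origin: underside, near its middle
Mind the look-alikes: they are no part of the job. What is shaped like the square_tin but orange is not meant.

How it is judged:
By the outcome, as a careful person would: the job done as asked, in the order asked, and still so for the second after the job is handed in, with the robot touching nothing.
It also fails if it takes over 72 s, if anything falls off the work surface, if the arm or the gripper's body presses on something with over 40 N, if the wrist force passes 120 N, or if a joint passes its speed limit or range.

## Working session

There is one attempt and no reset: what is moved stays moved. The work goes in short steps, Python scripts to look and compute and a shell command to move; the robot and the scene stay as the last step left them, time stands still between calls to the robot, and variables do not carry over. Pictures are saved under pics/ and viewed, at most 10 in all, crops included, and the job is handed in when it is done.

```bash
mkdir -p pics; ls; cat > h.py <<'E'
import numpy as np,cv2
from scipy.spatial.transform import Rotation as R
from bench import ctrl
def px2w(f,u,v,z):
    d=R.from_quat(f["orientation"]).as_matrix()@np.array([(u-f["cx"])/f["fx"],(v-f["cy"])/f["fy"],1]);p=np.array(f["position"])
    return p+d*(z-p[2])/d[2]
def w2px(f,P):
    q=R.from_quat(f["orientation"]).as_matrix().T@(np.array(P,float)-np.array(f["position"]))
    return q[0]/q[2]*f["fx"]+f["cx"],q[1]/q[2]*f["fy"]+f["cy"]
E
python3 - <<'E'
from h import *
s=ctrl.sense();print(s)
for n in("top","side"):
    f=ctrl.grab_frame(n);cv2.imwrite(f"pics/{n}1.png",f["color"]);print({k:f[k] for k in f if k!="color"})
E
```

```text
pics
{'time': 0.0, 'qpos': array([ 1.27259971e+00,  3.53583810e-01,  1.63411670e+00, -4.06657136e-06,
        1.15520804e+00, -2.38630020e-03]), 'qd': array([-2.95633668e-04,  1.04004309e-04, -6.79351850e-04, -3.05894556e-04,
       -7.21496090e-05,  4.74360920e-04]), 'joint_efforts': array([-4.73459528e-03, -5.93849766e+01, -3.34215331e+01,  6.93653757e-02,
        2.32964067e-02, -1.04917090e-04]), 'position': array([182.05015229, 597.4010966 , 221.9113306 ]), 'tcp_rot': array([ 1.47365642e-01,  9.89081864e-01, -6.50812929e-04, -9.66739085e-05]), 'contact_force': array([-0.01514531,  0.04995829, -0.55298076]), 'moment': array([ 0.01851983,  0.02668912, -0.01160605]), 'gripper_force': 0.0, 'opening': 91.84235705140775}
{'fx': 498.9817000567556, 'fy': 498.9817000567556, 'cx': 320.79867965158434, 'cy': 235.78344544468584, 'position': array([ 487.29353286,   50.46727927, 1111.25650248]), 'orientation': array([-0.70606582,  0.7066561 , -0.0415971 ,  0.01943948])}
{'fx': 436.7586344968449, 'fy': 436.7586344968449, 'cx': 327.366490446348, 'cy': 236.334012164981, 'position': array([539.77019189, 776.53229958, 790.99857417]), 'orientation': array([-0.02790011,  0.9247906 , -0.37934667,  0.00894656])}
```

View pics/top1.png

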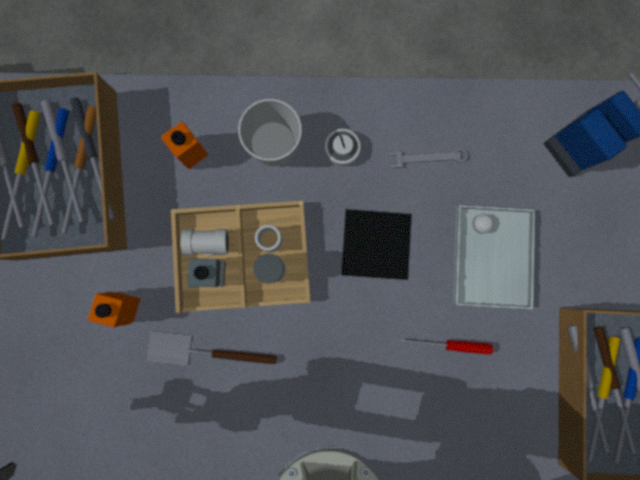

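View pics/side1.png

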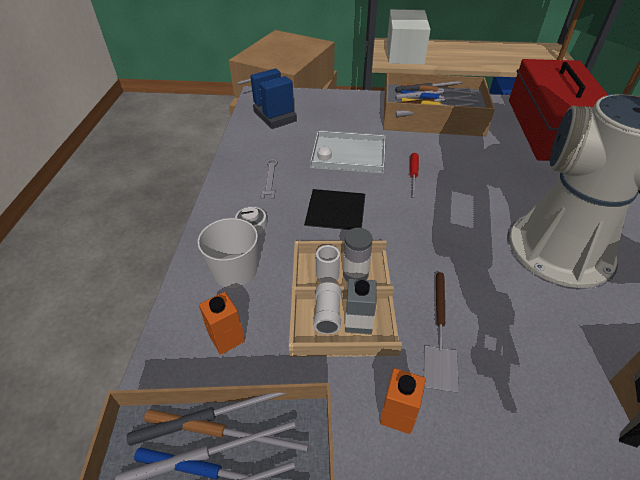

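The top view shows the square tin in the left bay with its cap at about (203,272) and the tee behind it at (205,242). The round tin and coupling are in the right bay. The mat centre is at (376,244), and the pan centre at (496,257) with the cap at (484,224). I'll enlarge the tray.

```bash
python3 - <<'E'
from h import *
f=cv2.imread("pics/top1.png");g=cv2.imread("pics/side1.png")
a=cv2.resize(f[195:320,165:315],None,fx=4,fy=4,interpolation=cv2.INTER_CUBIC)[:500,:600]
cv2.imwrite("pics/c1.png",a)
b=cv2.resize(g[230:360,280:410],None,fx=4,fy=4,interpolation=cv2.INTER_CUBIC)
cv2.imwrite("pics/c2.png",b)
F=ctrl.grab_frame("top")
for n,u,v,z in [("trayFL",178,312,40),("trayFLb",176,310,14),("trayBL",172,209,40),("trayBR",305,202,40),("mat1",345,209,3),("mat2",411,213,3),("mat3",408,280,3),("mat4",342,275,3),("pan1",457,206,25),("pan2",536,208,25),("pan3",534,308,25),("pan4",456,306,25),("pcap",484,224,30),("cap132",203,272,132),("cap118",203,272,118),("teeL",182,242,62),("teeR",227,241,62),("rt",268,268,131),("tub",270,130,110)]:
    print(n,px2w(F,u,v,z).round())
E
```

```text
trayFL [419. 318.  40.]
trayFLb [421. 329.  14.]
trayBL [638. 336.  40.]
trayBR [653.  51.  40.]
mat1 [644. -39.   3.]
mat2 [ 635. -188.    3.]
mat3 [ 485. -178.    3.]
mat4 [496. -31.   3.]
pan1 [ 648. -286.   25.]
pan2 [ 644. -463.   25.]
pan3 [ 423. -450.   25.]
pan4 [ 428. -278.   25.]
pcap [ 607. -343.   30.]
cap132 [501. 249. 132.]
cap118 [501. 252. 118.]
teeL [565. 308.  62.]
teeR [567. 214.  62.]
rt [509. 123. 131.]
tub [791. 122. 110.]
```

View pics/c1.png

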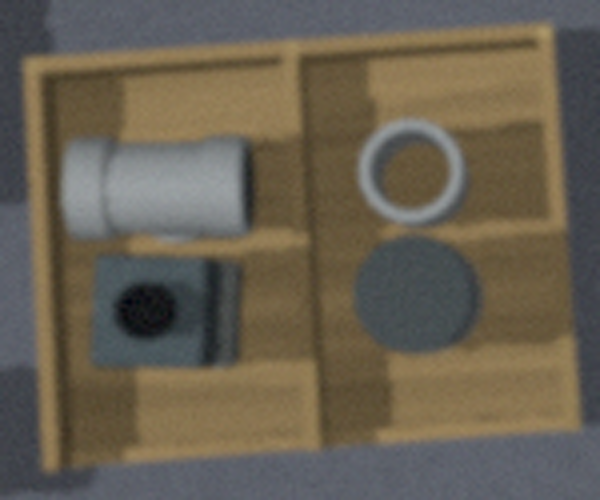

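View pics/c2.png

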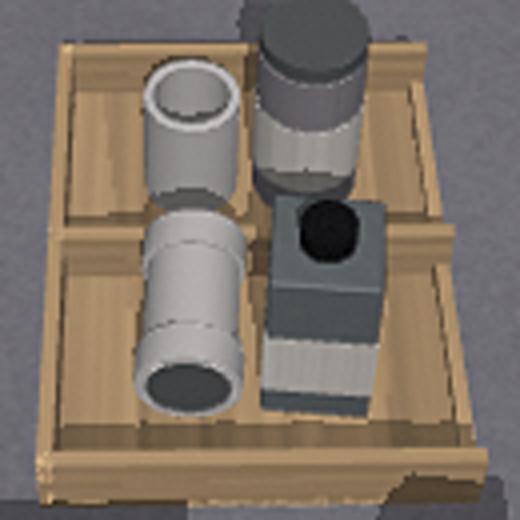

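```bash
cat > fit.py <<'E'
from h import *
from scipy.optimize import least_squares
T=ctrl.grab_frame("top");S=ctrl.grab_frame("side")
ct=lambda u,v:(165+(u+.5)/4-.5,195+(v+.5)/4-.5)
cs=lambda u,v:(280+(u+.5)/4-.5,230+(v+.5)/4-.5)
def fit(obs,x0,n):
    def r(p):
        o=[]
        for f,uv,l in obs:
            c,s=np.cos(p[2]),np.sin(p[2])
            o+=list(np.subtract(w2px(f,[p[0]+c*l[0]-s*l[1],p[1]+s*l[0]+c*l[1],l[2]+(p[3] if len(p)>3 else 0)]),uv))
        return o
    k=least_squares(r,x0,loss="soft_l1");print(n,k.x.round(3),"rms px",np.sqrt(np.mean(np.square(r(k.x)))).round(2));return k.x
fit([(T,ct(25,58),(110,142,40)),(T,ct(553,25),(110,-142,40)),(T,ct(45,470),(-110,142,40)),
     (S,cs(63,45),(110,-142,40)),(S,cs(426,45),(-110,-142,40)),(S,cs(42,458),(110,142,40)),(S,cs(487,452),(-110,142,40))],[530,190,.05],"tray")
tin=[(T,ct(95,256),(28,28,118)),(T,ct(207,261),(28,-28,118)),(T,ct(207,366),(-28,-28,118)),(T,ct(91,364),(-28,28,118)),(T,ct(146,310),(0,0,132)),
     (S,cs(273,197),(28,-28,118)),(S,cs(387,203),(-28,-28,118)),(S,cs(380,293),(-28,28,118)),(S,cs(271,285),(28,28,118)),(S,cs(330,225),(0,0,132))]
fit(tin,[500,250,.05],"tin");fit(tin,[500,250,.05,0],"tin z free")
fit([(T,ct(64,188),(0,45,56+6)),(T,ct(250,185),(0,-45,62)),(S,cs(188,386),(0,45,62))],[566,260,.05],"tee")
m=lambda P:[(T,p,l) for p,l in P]
fit(m([((345,209),(75,75,3)),((411,213),(75,-75,3)),((408,280),(-75,-75,3)),((342,275),(-75,75,3))]),[565,-110,0],"mat")
fit(m([((457,206),(110,85,25)),((536,208),(110,-85,25)),((534,308),(-110,-85,25)),((456,306),(-110,85,25))]),[535,-370,0],"pan")
E
cat > go.py <<'E'
import sys;from h import *
# usage: go.py x y z yaw_deg (tool y direction in world, mod 180)
x,y,z,a=map(float,sys.argv[1:5]);s=ctrl.sense();M=R.from_quat(s["tcp_rot"]).as_matrix()
a0=np.degrees(np.arctan2(M[1,1],M[0,1]));d=(a-a0+90)%180-90
M2=R.from_euler("z",d,degrees=True).as_matrix()@M;D=np.array([x,y,z])-s["position"]
print("t",s["time"],"pos",s["position"].round(1),"yaw now",a0.round(2),"tool-yaw",-d.round(2),"| slide now",(M.T@D).round(1),"| slide after yaw",(M2.T@D).round(1),"q6",s["qpos"][5].round(2))
E
python3 fit.py; python3 go.py 500 250 222 93
```

```text
tray [5.37009e+02 1.88465e+02 6.90000e-02] rms px 0.88
tin [ 5.00737e+02  2.54304e+02 -1.80000e-02] rms px 0.8
tin z free [ 5.00681e+02  2.53789e+02 -1.80000e-02 -3.00800e+00] rms px 0.63
tee [5.66439e+02 2.60308e+02 1.90000e-02] rms px 1.12
mat [ 5.64719e+02 -1.09004e+02 -6.30000e-02] rms px 0.43
pan [ 5.35568e+02 -3.68446e+02 -3.40000e-02] rms px 1.05
t 0.25 pos [182.1 597.7 222.2] yaw now 73.05 tool-yaw -19.95 | slide now [-4.054e+02 -2.399e+02  4.000e-01] | slide after yaw [-299.3 -363.8    0.5] q6 -0.0
```

```bash
python3 -m crank '{"slide":[[0,0,0],[0,0,0]],"yaw":[-8,-8]}' -1; python3 go.py 501 254 190 89
```

```text
time: 0.5
position: [182.2, 597.8, 222.4]
tcp_rot: [0.006, 1.0, -0.0, -0.0]
contact_force: [-0.1, 0.5, 0.2]
opening: 91.7
gripper_force: 0.0
t 0.5 pos [182.2 597.8 222.4] yaw now 89.31 tool-yaw 0.31 | slide now [-322.9 -339.9   32.5] | slide after yaw [-324.8 -338.1   32.5] q6 -0.29
```

```bash
python3 -m crank '{"slide":[[-20,-20,0],[-35,-37,0],[-35,-37,0],[-35,-37,0],[-35,-37,0],[-35,-37,0],[-35,-37,0],[-35,-37,0],[-35,-37,10],[-23,-24,22],[0,0,0]],"yaw":[0,0,0,0,0,0,0,0,0,0,0.3]}'; python3 go.py 501 254 81 89
python3 - <<'E'
from h import *
a=ctrl.grab_frame("side")["color"][200:370,250:430];b=ctrl.grab_frame("top")["color"][180:330,150:310]
a=cv2.resize(a,(400,378));b=cv2.resize(b,(400,378));cv2.imwrite("pics/c3.png",np.hstack([a,b]))
E
```

```text
time: 1.88
position: [499.7, 250.6, 189.1]
tcp_rot: [0.012, 1.0, -0.001, -0.001]
contact_force: [-0.3, 0.8, 0.4]
opening: 92.2
gripper_force: 0.0
t 1.875 pos [499.7 250.6 189.1] yaw now 88.57 tool-yaw -0.43 | slide now [ -1.4   3.6 108.1] | slide after yaw [ -1.4   3.6 108.1] q6 -1.08
```

View pics/c3.png

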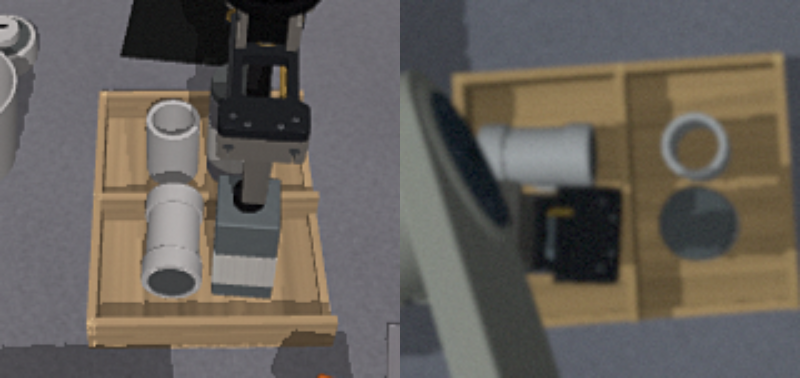

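The gripper hangs above the square tin, with the near finger at about (255,185) in the left half, in line with the tin in x. I'll make the small correction and descend.

```bash
python3 -m crank '{"slide":[[-1.4,3.6,0],[0,0,27],[0,0,27],[0,0,27],[0,0,27],[0,0,0]],"yaw":[0,0,0,0,0,0]}'; python3 -m crank '{"slide":[[0,0,0],[0,0,0],[0,0,0],[0,0,0],[0,0,0],[0,0,0]],"yaw":[0,0,0,0,0,0]}' 1 25;  python3 go.py 501 254 81 89
```

```text
time: 2.72
position: [499.5, 256.7, 81.6]
tcp_rot: [0.01, 1.0, -0.001, -0.001]
contact_force: [-0.1, -0.2, -0.3]
opening: 91.8
gripper_force: 0.0
time: 3.48
position: [501.3, 256.0, 83.1]
tcp_rot: [0.011, 1.0, -0.0, 0.0]
contact_force: [-0.3, -3.0, 6.6]
opening: 56.2
gripper_force: 24.9
t 3.475 pos [501.3 256.   83.1] yaw now 88.75 tool-yaw -0.25 | slide now [ 0.2 -2.   2.1] | slide after yaw [ 0.3 -2.   2.1] q6 -1.08
```

```bash
python3 -m crank '{"slide":[[0,0,-10],[0,0,-30],[0,0,-35],[0,0,-35],[0,0,-35],[0,0,-10],[0,0,0]],"yaw":[0,0,0,0,0,0,0]}'; python3 go.py 555 -109 236 89
```

```text
time: 4.35
position: [500.8, 256.1, 237.4]
tcp_rot: [0.011, 1.0, 0.0, 0.0]
contact_force: [0.1, -0.0, -3.9]
opening: 55.8
gripper_force: 24.9
t 4.35 pos [500.8 256.1 237.4] yaw now 88.75 tool-yaw -0.25 | slide now [ -62.1 -363.9    1.3] | slide after yaw [ -60.5 -364.1    1.3] q6 -1.08
```

```bash
python3 -m crank '{"slide":[[-3,-20,0],[-6,-36,0],[-6,-36,0],[-6,-36,0],[-6,-36,0],[-6,-36,0],[-6,-36,0],[-6,-36,0],[-6,-36,0],[-6,-36,0],[-3,-20,0],[0,0,0]],"yaw":[0,0,0,0,0,0,0,0,0,0,0,0]}'; python3 go.py 560 -109 80 89
```

```text
time: 5.85
position: [552.4, -110.4, 236.6]
tcp_rot: [0.012, 1.0, 0.0, -0.001]
contact_force: [-0.1, 0.3, -4.2]
opening: 55.9
gripper_force: 25.0
t 5.85 pos [ 552.4 -110.4  236.6] yaw now 88.63 tool-yaw -0.37 | slide now [ -7.9   1.5 156.5] | slide after yaw [ -7.9   1.4 156.5] q6 -1.75
```

```bash
python3 -m crank '{"slide":[[-8,1.5,20],[0,0,35],[0,0,35],[0,0,30],[0,0,20],[0,0,10],[0,0,2],[0,0,0]],"yaw":[0,0,0,0,0,0,0,0]}'; python3 go.py 560 -109 79 89
```

```text
time: 6.85
position: [561.6, -107.5, 86.0]
tcp_rot: [0.011, 1.0, -0.0, 0.0]
contact_force: [0.2, -0.2, -3.5]
opening: 55.6
gripper_force: 25.0
t 6.85 pos [ 561.6 -107.5   86. ] yaw now 88.77 tool-yaw -0.23 | slide now [ 1.5 -1.5  7. ] | slide after yaw [ 1.5 -1.5  7. ] q6 -1.74
```

```bash
python3 -m crank '{"slide":[[0,0,1],[0,0,1],[0,0,0],[0,0,0]],"yaw":[0,0,0,0]}'; python3 go.py 560 -109 79 89
```

```text
time: 7.35
position: [561.1, -107.8, 83.7]
tcp_rot: [0.011, 1.0, -0.0, 0.0]
contact_force: [0.3, 0.5, -3.8]
opening: 55.8
gripper_force: 25.0
t 7.35 pos [ 561.1 -107.8   83.7] yaw now 88.75 tool-yaw -0.25 | slide now [ 1.1 -1.2  4.7] | slide after yaw [ 1.1 -1.2  4.7] q6 -1.74
```

```bash
python3 -m crank '{"slide":[[0,0,1.5],[0,0,1],[0,0,0],[0,0,0]],"yaw":[0,0,0,0]}'; 
```

```text
time: 7.85
position: [561.1, -107.7, 81.1]
tcp_rot: [0.011, 1.0, -0.0, -0.0]
contact_force: [0.8, -0.7, -3.4]
opening: 55.9
gripper_force: 25.0
```

```bash
python3 -m crank '{"slide":[[0,0,1],[0,0,0],[0,0,0]],"yaw":[0,0,0]}'; 
```

```text
time: 8.22
position: [561.3, -107.8, 80.3]
tcp_rot: [0.011, 1.0, -0.0, 0.0]
contact_force: [0.1, -0.7, -0.4]
opening: 55.7
gripper_force: 25.0
```

```bash
python3 -m crank '{"slide":[[0,0,1],[0,0,0],[0,0,0]],"yaw":[0,0,0]}'; 
```

```text
time: 8.6
position: [561.4, -108.0, 80.1]
tcp_rot: [0.011, 1.0, -0.0, 0.0]
contact_force: [-3.7, -0.4, 8.8]
opening: 55.9
gripper_force: 25.0
```

```bash
python3 -m crank '{"slide":[[0,0,0],[0,0,0],[0,0,0],[0,0,0],[0,0,-15],[0,0,-30],[0,0,-35],[0,0,-30]],"yaw":[0,0,0,0,0,0,0,0]}' -1;  python3 -m crank '{"slide":[[0,0,0],[0,0,0],[0,0,0],[0,0,0],[0,0,0],[0,0,0],[0,0,0],[0,0,0],[0,0,0],[0,0,0]],"yaw":[9,9,9,9,9,9,9,9,9,5]}'; python3 go.py 566 260 170 3
python3 - <<'E'
from h import *
a=ctrl.grab_frame("side")["color"];cv2.imwrite("pics/s4.png",cv2.resize(a[120:370,230:430],(600,750))[:600])
b=ctrl.grab_frame("top")["color"][180:330,150:450]
b=cv2.resize(b,(800,400));cv2.imwrite("pics/c4.png",b)
E
```

```text
time: 9.6
position: [561.4, -107.8, 191.5]
tcp_rot: [0.011, 1.0, -0.0, 0.001]
contact_force: [0.6, 0.1, 0.2]
opening: 91.6
gripper_force: 0.0
time: 10.85
position: [561.2, -107.8, 190.2]
tcp_rot: [0.691, 0.723, 0.0, 0.0]
contact_force: [0.4, 0.2, -0.5]
opening: 91.7
gripper_force: 0.0
t 10.85 pos [ 561.2 -107.8  190.2] yaw now 2.53 tool-yaw -0.47 | slide now [367.2  21.   20.1] | slide after yaw [367.   24.   20.1] q6 -0.24
```

View pics/c4.png

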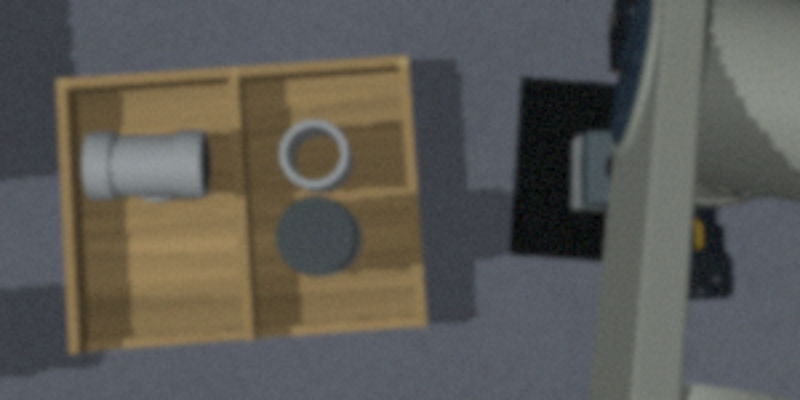

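The tee is untouched in its bay at crop (145,165), level and with its crossbar across the bay. The tin stands on the mat. Next I'll move over the tee.

```bash
python3 -m crank '{"slide":[[20,1,0],[36,2,0],[36,2,0],[36,2,0],[36,3,0],[36,2,0],[36,2,0],[36,3,0],[36,2,0],[36,3,0],[23,2,0],[0,0,0]],"yaw":[0,0,0,0,0,0,0,0,0,0,0,0]}'; python3 go.py 566 260 53 3
```

```text
time: 12.45
position: [567.0, 261.7, 189.1]
tcp_rot: [0.689, 0.725, 0.0, -0.0]
contact_force: [1.0, -0.1, 0.5]
opening: 91.8
gripper_force: 0.0
t 12.45 pos [567.  261.7 189.1] yaw now 2.92 tool-yaw -0.08 | slide now [ -1.6  -1.1 136.1] | slide after yaw [ -1.6  -1.1 136.1] q6 0.38
```

```bash
python3 -m crank '{"slide":[[-1.5,-1,15],[0,0,30],[0,0,30],[0,0,30],[0,0,20],[0,0,11],[0,0,0]],"yaw":[0,0,0,0,0,0,0]}'; python3 -m crank '{"slide":[[0,0,0],[0,0,0],[0,0,0],[0,0,0],[0,0,0],[0,0,0]],"yaw":[0,0,0,0,0,0]}' 1 20;  python3 go.py 566 260 53 3
```

```text
time: 13.32
position: [566.3, 258.0, 52.6]
tcp_rot: [0.69, 0.724, -0.0, -0.0]
contact_force: [-0.6, 0.1, 0.1]
opening: 92.1
gripper_force: 0.0
time: 14.08
position: [566.5, 258.5, 53.2]
tcp_rot: [0.69, 0.724, 0.0, 0.0]
contact_force: [-0.8, -0.6, 1.9]
opening: 47.6
gripper_force: 19.9
t 14.075 pos [566.5 258.5  53.2] yaw now 2.75 tool-yaw -0.25 | slide now [ 1.5 -0.5  0.2] | slide after yaw [ 1.6 -0.5  0.2] q6 0.38
```

```bash
python3 -m crank '{"slide":[[0,0,-10],[0,0,-30],[0,0,-35],[0,0,-35],[0,0,-35],[0,0,-15],[0,0,0]],"yaw":[0,0,0,0,0,0,0]}'; python3 go.py 490 -369 213 3
```

```text
time: 14.95
position: [566.8, 258.6, 213.8]
tcp_rot: [0.69, 0.724, 0.001, 0.0]
contact_force: [-0.0, -0.1, -0.8]
opening: 48.0
gripper_force: 19.9
t 14.95 pos [566.8 258.6 213.8] yaw now 2.75 tool-yaw -0.25 | slide now [-6.232e+02 -1.069e+02  3.000e-01] | slide after yaw [-6.227e+02 -1.096e+02  3.000e-01] q6 0.38
```

```bash
python3 -m crank '{"slide":[[-20,-4,0],[-36,-6,0],[-36,-6,0],[-36,-6,0],[-36,-6,0],[-36,-6,0],[-36,-6,0],[-36,-6,0],[-36,-6,0],[-36,-6,0],[-36,-6,0],[-36,-6,0]],"yaw":[0,0,0,0,0,0,0,0,0,0,0,0]}'; python3 -m crank '{"slide":[[-36,-6,0],[-36,-6,0],[-36,-6,0],[-36,-6,0],[-36,-7,0],[-20,-4,0],[0,0,0]],"yaw":[0,0,0,0,0,0,0]}'; python3 go.py 490 -369 53 -3
```

```text
time: 16.45
position: [514.6, -162.0, 211.5]
tcp_rot: [0.69, 0.724, -0.001, -0.001]
contact_force: [0.2, -0.5, -2.1]
opening: 47.4
gripper_force: 19.9
time: 17.32
position: [490.0, -362.7, 212.0]
tcp_rot: [0.691, 0.723, -0.0, -0.001]
contact_force: [0.3, 0.4, -1.4]
opening: 47.5
gripper_force: 19.9
t 17.325 pos [ 490.  -362.7  212. ] yaw now 2.64 tool-yaw 5.64 | slide now [-6.50e+00 -1.00e-01  1.59e+02] | slide after yaw [ -6.5   0.5 159. ] q6 -0.69
```

```bash
python3 -m crank '{"slide":[[-6,0,15],[0,0,35],[0,0,35],[0,0,35],[0,0,20],[0,0,14],[0,0,2],[0,0,0]],"yaw":[0,0,0,0,0,0,0,0]}'; python3 -m crank '{"slide":[[0,0,1],[0,0,0],[0,0,0]],"yaw":[0,0,0]}'; 
```

```text
time: 18.32
position: [492.0, -368.3, 57.8]
tcp_rot: [0.69, 0.724, 0.0, 0.001]
contact_force: [0.4, -0.8, -0.5]
opening: 47.4
gripper_force: 19.9
time: 18.7
position: [491.6, -368.0, 56.4]
tcp_rot: [0.69, 0.724, 0.0, 0.0]
contact_force: [0.7, -0.1, -2.3]
opening: 47.6
gripper_force: 19.9
```

```bash
python3 -m crank '{"slide":[[0,0,1],[0,0,0],[0,0,0]],"yaw":[0,0,0]}'; 
```

```text
time: 19.08
position: [491.5, -367.9, 55.0]
tcp_rot: [0.69, 0.724, -0.0, -0.0]
contact_force: [0.0, -0.3, -1.1]
opening: 47.7
gripper_force: 19.9
```

```bash
python3 -m crank '{"slide":[[0,0,1.5],[0,0,1],[0,0,0],[0,0,0]],"yaw":[0,0,0,0]}'; 
```

```text
time: 19.58
position: [491.5, -367.9, 52.6]
tcp_rot: [0.69, 0.724, -0.0, -0.0]
contact_force: [0.5, 0.3, -1.1]
opening: 47.6
gripper_force: 19.9
```

```bash
python3 -m crank '{"slide":[[0,0,1],[0,0,0],[0,0,0]],"yaw":[0,0,0]}'; 
```

```text
time: 19.95
position: [491.5, -367.9, 51.6]
tcp_rot: [0.69, 0.724, -0.0, -0.0]
contact_force: [-0.2, 1.3, -1.0]
opening: 47.6
gripper_force: 19.9
```

```bash
python3 -m crank '{"slide":[[0,0,0.7],[0,0,0],[0,0,0]],"yaw":[0,0,0]}'; 
```

```text
time: 20.32
position: [491.6, -368.0, 51.2]
tcp_rot: [0.69, 0.724, 0.0, 0.0]
contact_force: [-2.7, 0.8, 5.3]
opening: 47.8
gripper_force: 19.9
```

```bash
python3 -m crank '{"slide":[[0,0,0],[0,0,0],[0,0,0],[0,0,0],[0,0,-10],[0,0,-20],[0,0,-35],[0,0,-35],[0,0,-35],[0,0,-10]],"yaw":[0,0,0,0,0,0,0,0,0,0]}' -1;  python3 -m crank '{"slide":[[0,0,0],[0,0,0],[0,0,0],[0,0,0],[0,0,0],[0,0,0],[0,0,0],[0,0,0],[0,0,0],[0,0,0]],"yaw":[-9,-9,-9,-9,-9,-9,-9,-9,-9,-5]}'; python3 go.py 561 -108 196 88.75
python3 - <<'E'
from h import *
a=ctrl.grab_frame("side")["color"];a=cv2.resize(a[120:280,270:430],(400,400))
b=ctrl.grab_frame("top")["color"][180:340,330:550];b=cv2.resize(b,(400,291));b=np.vstack([b,np.zeros((109,400,3),np.uint8)])
cv2.imwrite("pics/c5.png",np.hstack([a,b]))
E
```

```text
time: 21.58
position: [492.7, -368.8, 199.7]
tcp_rot: [0.69, 0.724, 0.0, 0.003]
contact_force: [-0.3, -0.4, 0.5]
opening: 92.0
gripper_force: 0.0
time: 22.82
position: [491.1, -367.6, 195.5]
tcp_rot: [0.009, 1.0, 0.0, -0.0]
contact_force: [0.4, 0.1, -0.4]
opening: 91.9
gripper_force: 0.0
t 22.825 pos [ 491.1 -367.6  195.5] yaw now 88.98 tool-yaw 0.23 | slide now [-65.2 260.8  -0.4] | slide after yaw [-64.2 261.1  -0.4] q6 -2.2
```

View pics/c5.png

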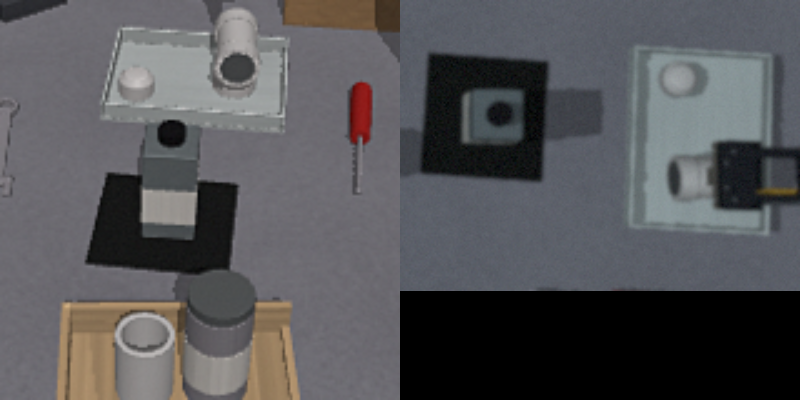

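The tee stands upright in the near part of the pan at about (235,60) in the side crop, clear of the pipe cap at (137,82). The square tin is upright on the mat at (170,185). I'll fetch the tin.

```bash
python3 -m crank '{"slide":[[-5,20,0],[-9,36,0],[-9,36,0],[-9,36,0],[-9,36,0],[-9,36,0],[-9,36,0],[-6,25,0],[0,0,0]],"yaw":[0.2,0,0,0,0,0,0,0,0]}'; python3 go.py 561.3 -108 80.5 88.75
```

```text
time: 24.05
position: [563.0, -106.1, 195.8]
tcp_rot: [0.012, 1.0, 0.0, -0.0]
contact_force: [-0.2, -0.4, -0.2]
opening: 92.2
gripper_force: 0.0
t 24.05 pos [ 563.  -106.1  195.8] yaw now 88.62 tool-yaw -0.13 | slide now [  1.6  -2.  115.3] | slide after yaw [  1.6  -2.  115.3] q6 -1.74
```

```bash
python3 -m crank '{"slide":[[0,0,0],[0,0,10],[0,0,30],[0,0,35],[0,0,30],[0,0,10],[0,0,0],[0,0,0]],"yaw":[0,0,0,0,0,0,0,0]}'; python3 go.py 561.3 -108 80.5 88.75
```

```text
time: 25.05
position: [563.8, -109.0, 81.9]
tcp_rot: [0.013, 1.0, -0.0, 0.001]
contact_force: [0.4, 0.1, -0.6]
opening: 92.0
gripper_force: 0.0
t 25.05 pos [ 563.8 -109.    81.9] yaw now 88.53 tool-yaw -0.22 | slide now [2.5 0.9 1.4] | slide after yaw [2.5 0.9 1.4] q6 -1.74
```

```bash
python3 -m crank '{"slide":[[2.3,0.8,1],[0,0,0]],"yaw":[-0.2,0]}'; python3 -m crank '{"slide":[[0,0,0],[0,0,0],[0,0,0],[0,0,0],[0,0,0],[0,0,0]],"yaw":[0,0,0,0,0,0]}' 1 25; python3 go.py 561.3 -108 80.2 88.75; python3 -m crank '{"slide":[[0,0,-10],[0,0,-30],[0,0,-35],[0,0,-35],[0,0,-35],[0,0,-10],[0,0,0]],"yaw":[0,0,0,0,0,0,0]}'; python3 go.py 501 255.8 236 88.75
```

```text
time: 25.3
position: [560.8, -107.7, 80.5]
tcp_rot: [0.011, 1.0, -0.0, 0.0]
contact_force: [-0.3, 0.1, -0.3]
opening: 92.3
gripper_force: 0.0
time: 26.05
position: [560.8, -107.8, 79.9]
tcp_rot: [0.011, 1.0, -0.0, 0.0]
contact_force: [0.2, -0.5, -0.6]
opening: 55.8
gripper_force: 25.0
t 26.05 pos [ 560.8 -107.8   79.9] yaw now 88.75 tool-yaw 0.0 | slide now [-0.6 -0.2 -0.3] | slide after yaw [-0.6 -0.2 -0.3] q6 -1.74
time: 26.92
position: [560.6, -107.7, 234.8]
tcp_rot: [0.011, 1.0, -0.0, 0.0]
contact_force: [-0.3, 0.3, -4.0]
opening: 55.7
gripper_force: 25.0
t 26.925 pos [ 560.6 -107.7  234.8] yaw now 88.75 tool-yaw 0.0 | slide now [ 67.5 362.1  -1.2] | slide after yaw [ 67.5 362.1  -1.2] q6 -1.74
```

```bash
python3 -m crank '{"slide":[[4,20,0],[7,36,0],[7,36,0],[7,36,0],[7,36,0],[7,36,0],[6,36,0],[7,36,0],[7,36,0],[5,36,0],[4,18,0],[0,0,0]],"yaw":[0,0,0,0,0,0,0,0,0,0,0,0]}'; python3 go.py 501 255.3 83 88.75
```

```text
time: 28.42
position: [499.4, 256.6, 233.8]
tcp_rot: [0.01, 1.0, -0.0, -0.001]
contact_force: [0.7, 0.2, -3.6]
opening: 55.8
gripper_force: 25.0
t 28.425 pos [499.4 256.6 233.8] yaw now 88.87 tool-yaw 0.12 | slide now [ -1.9  -1.1 150.8] | slide after yaw [ -1.9  -1.1 150.8] q6 -1.08
```

```bash
python3 -m crank '{"slide":[[-1.5,-1,15],[0,0,35],[0,0,35],[0,0,30],[0,0,20],[0,0,9],[0,0,0],[0,0,0]],"yaw":[0,0,0,0,0,0,0,0]}'; python3 go.py 501 255.3 83 88.75
```

```text
time: 29.42
position: [502.7, 254.6, 91.6]
tcp_rot: [0.011, 1.0, 0.0, 0.001]
contact_force: [0.3, -0.1, -3.6]
opening: 55.9
gripper_force: 25.0
t 29.425 pos [502.7 254.6  91.6] yaw now 88.74 tool-yaw -0.01 | slide now [1.7 0.6 8.6] | slide after yaw [1.7 0.6 8.6] q6 -1.08
```

```bash
python3 -m crank '{"slide":[[1.5,0.5,3],[0,0,2],[0,0,1],[0,0,0],[0,0,0]],"yaw":[0,0,0,0,0]}'; python3 -m crank '{"slide":[[0,0,1],[0,0,0],[0,0,0]],"yaw":[0,0,0]}'
```

```text
time: 30.05
position: [500.7, 255.1, 84.9]
tcp_rot: [0.011, 1.0, 0.0, 0.0]
contact_force: [-0.2, 0.6, -3.3]
opening: 55.8
gripper_force: 25.0
time: 30.42
position: [500.6, 255.1, 83.9]
tcp_rot: [0.011, 1.0, -0.0, -0.0]
contact_force: [0.5, 0.3, -4.1]
opening: 55.8
gripper_force: 25.0
```

```bash
python3 -m crank '{"slide":[[0,0,1],[0,0,0],[0,0,0]],"yaw":[0,0,0]}'
```

```text
time: 30.8
position: [500.6, 255.1, 82.9]
tcp_rot: [0.011, 1.0, -0.0, -0.0]
contact_force: [-0.6, -0.2, -4.7]
opening: 55.8
gripper_force: 25.0
```

```bash
python3 -m crank '{"slide":[[0,0,0.8],[0,0,0],[0,0,0]],"yaw":[0,0,0]}'
```

```text
time: 31.18
position: [500.7, 255.1, 82.8]
tcp_rot: [0.011, 1.0, 0.0, 0.0]
contact_force: [-2.3, -2.0, 5.7]
opening: 55.5
gripper_force: 25.0
```

Contact. I'll release, rise and back away from the tray for a last look.

```bash
python3 -m crank '{"slide":[[0,0,0],[0,0,0],[0,0,0],[0,0,0],[0,0,-10],[0,0,-25],[0,0,-35],[0,0,-35],[0,0,-35],[0,0,-10],[0,0,0]],"yaw":[0,0,0,0,0,0,0,0,0,0,0]}' -1; python3 -m crank '{"slide":[[15,15,0],[25,30,0],[25,30,0],[25,30,0],[25,30,0],[15,15,0],[0,0,0],[0,0,0]],"yaw":[0,0,0,0,0,0,0,0]}'
python3 - <<'E'
from h import *
a=ctrl.grab_frame("side")["color"];a=cv2.resize(a[120:380,190:450],(400,400))
b=ctrl.grab_frame("top")["color"][90:370,140:550];b=cv2.resize(b,(400,273));b=np.vstack([b,np.zeros((127,400,3),np.uint8)])
cv2.imwrite("pics/c6.png",np.hstack([a,b]))
E
```

```text
time: 32.55
position: [500.7, 255.2, 232.4]
tcp_rot: [0.011, 1.0, 0.0, 0.0]
contact_force: [-0.8, -0.5, -1.1]
opening: 91.7
gripper_force: 0.0
time: 33.55
position: [373.4, 407.5, 231.2]
tcp_rot: [0.011, 1.0, -0.001, -0.0]
contact_force: [-0.1, -0.4, 0.5]
opening: 92.1
gripper_force: 0.0
```

View pics/c6.png

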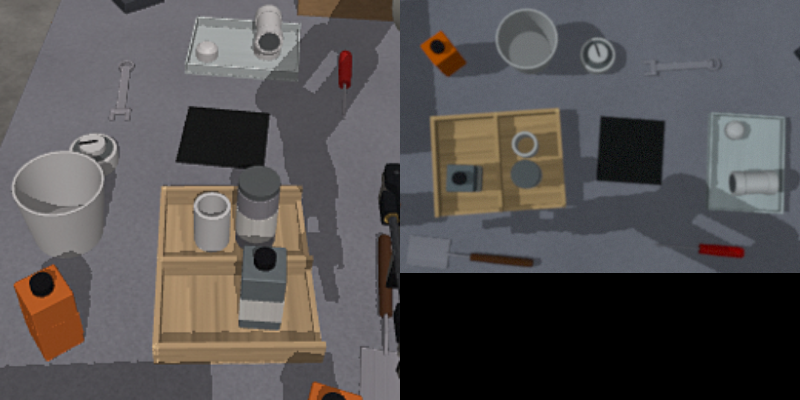

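The square tin is back upright in its bay at (262,290) in the side crop. The tee stands in the pan at (268,30), the mat is clear and everything else is in place.

```bash
python3 -c "from bench import ctrl;print(ctrl.sign_off())"
```

```text
the job is handed in; nothing more can be done
None
```

The job is handed in at about 34 s of the 72 s allowed: the final pictures show the tee upright on its stem in the pan, the square tin standing back in its bay, and everything else where it was.

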